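# Lean the rinsed sample rail up to drain

## Robot

A 7-joint arm with a two-finger parallel gripper is mounted at the origin on the work surface. World frame = base frame: x ahead of the robot, y to its left, z up, the work surface at z = 0. Lengths are in m, angles in degrees, forces in N, time in s.
With the tool pointing down it reaches from about 0.425 to 0.875 m from the base axis. Payload 4.7 kg.
Tool frame: the origin (TCP) lies between the finger pads; the fingertips stand 8 mm ahead of it and the grasp point (between the pads) lies 11 mm behind it; z points along the fingers, y is the line along which they close (so a half turn about z gives the same grasp; the last joint's range is limited). The gripper opens to 87 mm and grips with 3 to 60 N. Pads are 19 mm wide; open, the fingers measure 117 mm over their backs; the gripper's body (75 mm by 190 mm) begins 51 mm behind the grasp point.
Start: joints at [-65.025, 18.392, -4.016, 83.108, 1.295, 78.541, -3.26], TCP at [0.266, 0.593, 0.231] pointing down, gripper open.
Joint ranges: [-163.93, 163.93], [-17.29, 119.83], [-79.2, 71.16], [3.27, 140.29], [-89.18, 269.18], [5.43, 117.66], [-154.24, 154.24]. Speed limits (degrees/s): [147.25, 147.25, 180, 180, 180, 180, 180].

## Interface

Orientations are given as [roll, pitch, yaw] about the fixed x, y, z axes, in that order (R = Rz(yaw) Ry(pitch) Rx(roll)).
In Python, from cell import env, viewer gives the robot as it stands. The module is installed in compiled form; this text tells all that it offers.
- The arm moves only by the tool arm_command, never from a script. Its argument "series" is a list of rows, each a list of 2 entries, a list of its own where there are three numbers: the shift along the tool's x, y, z in mm, then the turn about the tool's z in rad. A call has exactly 5 rows; each row is the pose to reach, as a shift and turn from the pose commanded when the call began, along the tool's axes at that moment; what a row does not reach only later rows make up. A row lasts 1/10 s, in which the tool goes at most 50 mm and 8.59 degrees, less where a joint would pass 70% of its speed; a pose out of reach is approached as far as the arm can. A call with a gripper value outside its range is refused whole. "grip" is the gripper command: -1 is fully open, 1 is shut, values between are in proportion, set as the call begins (left out, the last holds). The fingers move at their own pace and stop on an object; "grip_force" is the grip in N (left out, the last holds). Time passes only in rows, so rows that repeat a pose let the fingers close, or fill a call up. It gives the time, the measured TCP pose, the force, the opening and the grip force at its end, in the units of the state.
- env.get_obs(): the state, without advancing time (a new reading comes with each control period).
- viewer.read_camera(name): name is "side" or "top" or "wrist"; returns (picture, depth): 400x640x3 uint8, blue, green, red; 400x640 float32, m along the optical axis (not along the pixel's ray), 0 where there is no reading.
- viewer.calibration(name): a dict with "K" (3x3 intrinsics, pixels), "T" (4x4, takes a point from camera to world coordinates); the wrist camera has in their place "hand_eye" (4x4, takes a point from camera to tool coordinates, whose origin is the TCP and whose axes are the flange's). Camera axes: x right, y up, looking along -z (the intrinsics and any distortion apply to the point x, -y, -z); pixel columns grow to the right and rows downward; lengths in m; the calibration is good to about 2 mm. A picture is of the moment at which its call begins: read the wrist's pose just before it. calibration takes no time and is no camera call.
- env.sign_off(): hands the job in; it is judged then, once.
The state is a dict: "time_s": time; "qpos": joint angles; "joint_velocities": joint speeds; "effort": joint torques, N m; "tool_pos": TCP position; "tool_rot": TCP orientation; "force": force on the tool from outside, world axes, zero at the start; "wrist_torque": the same for the moment, N m; "grip_width": finger opening in m; "grasp_force": force on a finger pad.
Only numpy, scipy, OpenCV 4.12 (cv2) and the standard library are available. Lean on these libraries where they do the work, as an engineer would, in place of code of your own. Each camera call takes 0.05 s, during which the arm holds its last target. There are 200 camera calls.

## Task

Lean the long aluminium rail in the drying stand so that it can drain: its foot on the tray floor against the low front stop, its upper end resting against the white back panel, square to the panel and not skewed to one side. Leave the short rail lying where it is.

Things in the scene. Friction and masses are not known exactly. Their poses are not given: they have to be found in the camera images.
- rail_mid (a point): Centre (half-way up) of the long rail: a loose straight aluminium channel 240 mm long, 24 wide, 16 high, about 0.1 kg, lying on the bench, groove upward. x runs along its length, y across its width, z out of the groove side. Both ends are alike; either may be the foot.
- stand: Fixed drying stand, 180 mm wide: steel tray, low stop lip in front, upright white panel behind. Origin on the bench below the middle of the stop's inner face; x level from stop to panel, y along the stop, z up. Tray floor z = 6 mm; stop x -10 to 0, top z = 24; panel face x = 190, 10 thick, top z = 185. Leaning long rail: 42 degrees from level, centre x = 95, z = 92 mm.
- short_rail: The short rail, a bystander: the same channel but only 130 mm long (24 mm wide, 16 mm high), lying loose on the bench. Origin at the middle of its underside, x along its length.
Not all that is in view belongs to the job. What is shaped like the part that bears rail_mid but blue or green is not meant.

How it is judged:
By the outcome, as a careful person would: the job done as asked, in the order asked, and still so for the second after the job is handed in, with the robot touching nothing.
It also fails if it takes over 38 s, if anything falls off the work surface, if the arm or the gripper's body presses on something with over 40 N, if the wrist force passes 120 N, or if a joint passes its speed limit or range.

## Working session

There is one attempt and no reset: what is moved stays moved. The work goes in short steps, Python scripts to look and compute and a tool call to move; the robot and the scene stay as the last step left them, time stands still between calls to the robot, and variables do not carry over. Pictures are saved under pics/ and viewed, at most 10 in all, crops included, and the job is handed in when it is done.

Besides the shell and the picture viewer there is one more tool, called after "Emit:" as name(argument=value, ...), one argument or row to a line, values as JSON. arm_command: Moves the arm, as the interface text tells. Its arguments: {"type":"object","properties":{"series":{"type":"array"},"grip":{"type":"number"},"grip_force":{"type":"number"}},"required":["series"]}

```bash
mkdir -p pics
python3 - <<'E'
from cell import env, viewer
import cv2,numpy as np
o=env.get_obs(); print(o)
for n in("top","side"):
    p,d=viewer.read_camera(n); cv2.imwrite(f"pics/{n}1.png",p); np.savez(f"pics/{n}1.npz",p=p,d=d)
    print(n,viewer.calibration(n))
print(viewer.calibration("wrist"))
E
```

```text
{'time_s': 0.0, 'qpos': array([-65.02511942,  18.43804257,  -4.01480467,  83.17565887,
         1.29542776,  78.53849742,  -3.26118448]), 'joint_velocities': array([-0.10036233, -0.10450425, -0.00491007,  0.0302555 ,  0.1033595 ,
       -0.00028171,  0.0393906 ]), 'effort': array([ 3.20404524e-04, -4.91291428e+01, -4.03539296e-01, -3.12532961e+01,
       -6.38788682e-02,  4.38849139e-02,  1.99446226e-04]), 'tool_pos': array([0.2659464 , 0.59252286, 0.22946628]), 'tool_rot': array([-1.79893063e+02,  6.33751242e-03,  1.55833103e+02]), 'force': array([-0.58710759, -0.45859973,  0.50164047]), 'wrist_torque': array([ 0.00658802, -0.00544651,  0.03524193]), 'grasp_force': 0.0, 'grip_width': 0.0870402520401664}
top {'K': array([[516.27661415,   0.        , 318.1402328 ],
       [  0.        , 516.27661415, 191.63961277],
       [  0.        ,   0.        ,   1.        ]]), 'T': array([[-0.02768216,  0.98932841, -0.14304895,  0.17506808],
       [-0.99955027, -0.02574478,  0.01537707, -0.21177502],
       [ 0.01153021,  0.14341029,  0.98959615,  1.45988723],
       [ 0.        ,  0.        ,
[... 261 characters left out ...]

       [-0.73750676,  0.44167111, -0.51089178, -0.82755693],
       [-0.02107951,  0.74107234,  0.67109421,  0.85657414],
       [ 0.        ,  0.        ,  0.        ,  1.        ]])}
{'K': array([[302.41673868,   0.        , 317.98426222],
       [  0.        , 302.41673868, 203.09381321],
       [  0.        ,   0.        ,   1.        ]]), 'hand_eye': array([[ 9.52676697e-04,  9.55550518e-01,  2.94825881e-01,
         8.13819131e-02],
       [ 9.99999371e-01, -1.08468491e-03,  2.84219047e-04,
         3.37342430e-04],
       [ 5.91378843e-04,  2.94825425e-01, -9.55550950e-01,
        -1.54944158e-01],
       [ 0.00000000e+00,  0.00000000e+00,  0.00000000e+00,
         1.00000000e+00]])}
```

View pics/top1.png

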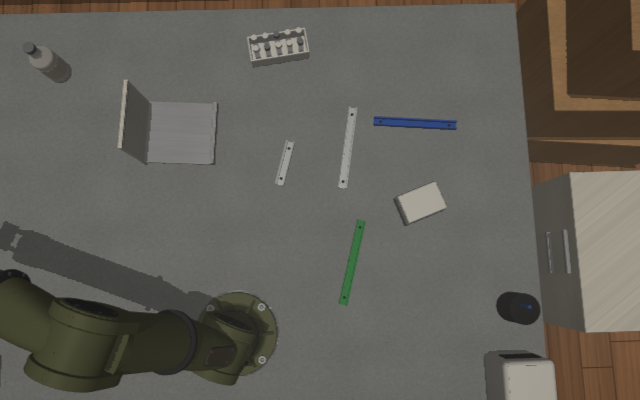

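View pics/side1.png

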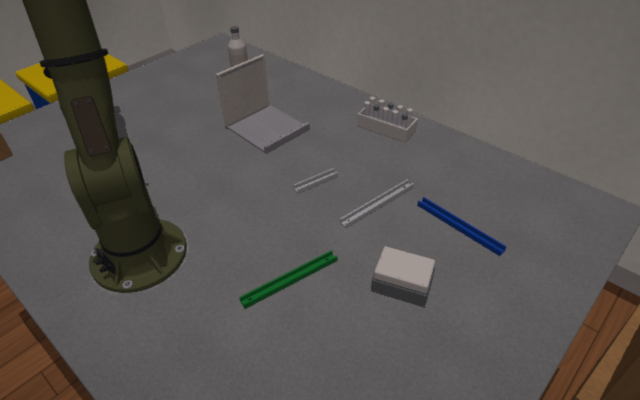

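Top view, candidates for the rail: silver long (348,147), blue (415,123), green (352,262), short silver (285,163). The silver long one fits, because the blue and green are excluded by colour and (285,163) is too short. The stand is at (168,133), with its panel on the left (125,115) and its stop on the right (216,133).

```bash
cat > h.py <<'E'
import numpy as np,cv2
from scipy.spatial.transform import Rotation as R
def cloud(d,K,T):
    v,u=np.mgrid[:d.shape[0],:d.shape[1]]
    P=np.stack([(u-K[0,2])/K[0,0]*d,-(v-K[1,2])/K[1,1]*d,-d],-1)
    return P@T[:3,:3].T+T[:3,3]
def toolT(o):
    T=np.eye(4);T[:3,:3]=R.from_euler('xyz',o['tool_rot'],degrees=True).as_matrix();T[:3,3]=o['tool_pos'];return T
E
python3 - <<'E'
from cell import viewer
from h import *
for n,boxes in(("top",dict(rail=(330,100,365,195),short=(270,135,300,190),stand=(112,75,222,170))),("side",dict(rail=(335,175,420,230),short=(290,165,342,195),stand=(215,50,312,152)))):
    f=np.load(f"pics/{n}1.npz");p,d=f['p'],f['d'];c=viewer.calibration(n);W=cloud(d,c['K'],c['T'])
    for k,(a,b,e,g) in boxes.items():
        w=W[b:g,a:e].reshape(-1,3);col=p[b:g,a:e].reshape(-1,3).max(1); ok=d[b:g,a:e].ravel()>0
        w=w[ok];print(n,k,'bench z',np.median(w[:,2]).round(4))
        if k!='stand':
            m=w[:,2]>0.006;q=w[m];r=cv2.minAreaRect((q[:,:2]*1000).astype(np.float32));print(m.sum(),r,q[:,2].max())
            v=np.linalg.svd(q[:,:2]-q[:,:2].mean(0))[2][0];print('mean',q.mean(0),'yaw',np.degrees(np.arctan2(v[1],v[0])))
        else:
            q=w[w[:,2]>.003];r=cv2.minAreaRect((q[:,:2]*1000).astype(np.float32));print('all',r)
            q=w[w[:,2]>.05];r=cv2.minAreaRect((q[:,:2]*1000).astype(np.float32));print('panel',r,q[:,2].max())
            q=w[(w[:,2]>.014)&(w[:,2]<.03)];print('lip pts',len(q),cv2.minAreaRect((q[:,:2]*1000).astype(np.float32)))
p=np.load("pics/top1.npz")['p']
cv2.imwrite("pics/crop1.png",cv2.resize(p[70:210,110:380],None,fx=2.9,fy=2.9,interpolation=cv2.INTER_CUBIC))
E
```

```text
top rail bench z 0.0003
410 ((511.85845947265625, -321.8947448730469), (97.7616195678711, 273.93896484375), 86.4720458984375) 0.023329854463208344
mean [ 0.51276796 -0.32219261  0.01224257] yaw 172.6311422806664
top short bench z 0.0005
221 ((476.4183654785156, -140.81954956054688), (73.31656646728516, 157.865966796875), 82.66496276855469) 0.021384947287596878
mean [ 0.47316433 -0.14110587  0.0122164 ] yaw 167.11075916465646
top stand bench z 0.004
all ((601.735107421875, 199.88931274414062), (322.8150634765625, 282.9500732421875), 88.7005844116211)
panel ((574.5518188476562, 258.23358154296875), (14.61656665802002, 181.5768280029297), 86.45355987548828) 0.1920996685565537
lip pts 373 ((568.3641967773438, 157.7573699951172), (208.02508544921875, 179.13490295410156), 86.6847152709961)
side rail bench z 0.0002
583 ((525.2626953125, -311.33856201171875), (198.92201232910156, 209.58975219726562), 44.67604446411133) 0.020821830243883288
mean [ 0.50744627 -0.3240697   0.01253612] yaw 169.27699744055218
side short bench z 0.0006
315 ((469.3553771972656, -143.32568359375), (31.458709716796875, 129.72927856445312), 74.0589370727539) 0.019540456320779498
mean [ 0.46862732 -0.14264851  0.01221287] yaw 165.05494342754673
side stand bench z 0.003
all ((715.935546875, 320.50775146484375), (715.1632080078125, 356.37384033203125), 51.280643463134766)
panel ((662.1482543945312, 351.3487243652344), (385.0412902832031, 143.2115020751953), 46.25023651123047) 0.18753999938918886
lip pts 431 ((566.4454345703125, 155.71429443359375), (212.6483612060547, 183.82582092285156), 85.92999267578125)
```

View pics/crop1.png

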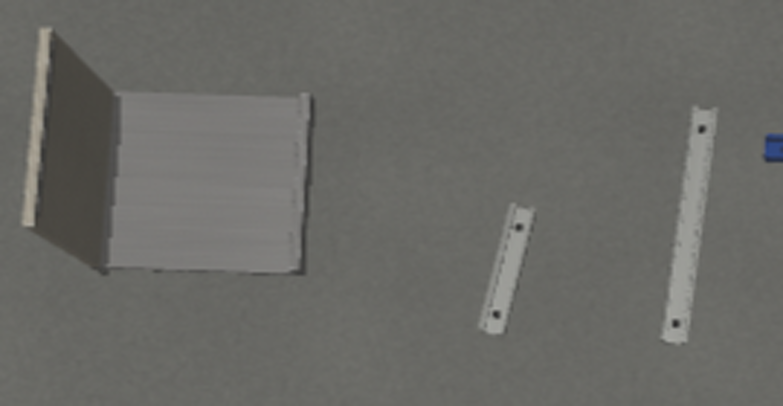

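The crop confirms the target: the silver long rail at crop (690,225), plain aluminium, about twice the short one at (507,270). Stand: panel at crop (40,130), stop lip at (305,180). The tool stays vertical, so I'll grip the rail near one end and pivot it between the pads.

Emit:
arm_command(
  series=[
    [[-450,-284,-20],2.8],
    [[-450,-284,-20],2.8],
    [[-450,-284,-20],2.8],
    [[-450,-284,-20],2.8],
    [[-450,-284,-20],2.8],
  ],
  grip=-1,
)

```text
time_s: 0.6
tool_pos: [0.405, 0.3829, 0.2397]
tool_rot: [-180.0, 0.0, 112.5]
force: [-0.2, 0.4, -0.6]
grip_width: 0.0868
grasp_force: 0.0
```

```bash
cat > go.py <<'E'
import sys
from cell import env
from h import *
x,y,z,yaw=map(float,sys.argv[1:5]); o=env.get_obs();T=toolT(o)
d=T[:3,:3].T@(np.array([x,y,z])-T[:3,3])*1000
t=-((yaw-o['tool_rot'][2]+180)%360-180)
print(o['time_s'],o['tool_pos'].round(4),o['tool_rot'].round(2),'shift',d.round(1),'turn',np.radians(t).round(3),'F',o['force'].round(1),'w',o['grip_width'].round(4))
E
python3 go.py 0.57 -0.33 0.2 -9
```

```text
Traceback (most recent call last):
  File "go.py", line 7, in <module>
    print(o['time_s'],o['tool_pos'].round(4),o['tool_rot'].round(2),'shift',d.round(1),'turn',np.radians(t).round(3),'F',o['force'].round(1),'w',o['grip_width'].round(4))
                                                                                                                                                 ^^^^^^^^^^^^^^^^^^^^^
AttributeError: 'float' object has no attribute 'round'
```

Emit:
arm_command(
  series=[
    [[-722,-120,40],2.12],
    [[-722,-120,40],2.12],
    [[-722,-120,40],2.12],
    [[-722,-120,40],2.12],
    [[-722,-120,40],2.12],
  ],
)

```text
time_s: 1.1
tool_pos: [0.4621, 0.14, 0.226]
tool_rot: [-180.0, -0.0, 69.5]
force: [1.0, -0.4, -0.1]
grip_width: 0.0868
grasp_force: 0.0
```

```bash
sed -i "s/o\['grip_width'\].round(4)/round(o['grip_width'],4)/" go.py; python3 go.py 0.57 -0.33 0.2 -9
```

```text
1.1 [0.4621 0.14   0.226 ] [-1.7999e+02 -1.0000e-02  6.9540e+01] shift [-402.7  265.3   25.9] turn 1.371 F [ 1.  -0.4 -0.1] w 0.0868
```

Emit:
arm_command(
  series=[
    [[-403,265,26],1.371],
    [[-403,265,26],1.371],
    [[-403,265,26],1.371],
    [[-403,265,26],1.371],
    [[-403,265,26],1.371],
  ],
)

```text
time_s: 1.6
tool_pos: [0.5192, -0.1028, 0.2127]
tool_rot: [-180.0, -0.0, 26.6]
force: [0.7, 0.6, 0.9]
grip_width: 0.0875
grasp_force: 0.0
```

```bash
python3 go.py 0.57 -0.33 0.2 -9
```

```text
1.6 [ 0.5192 -0.1028  0.2127] [-1.7998e+02 -4.0000e-02  2.6580e+01] shift [-56.3 225.9  12.6] turn 0.621 F [0.7 0.6 0.9] w 0.0875
```

Emit:
arm_command(
  series=[
    [[-56,226,13],0.62],
    [[-56,226,13],0.62],
    [[-56,226,13],0.62],
    [[-56,226,13],0.62],
    [[-56,226,13],0.62],
  ],
)

```text
time_s: 2.1
tool_pos: [0.571, -0.3315, 0.199]
tool_rot: [179.9, 0.1, -9.0]
force: [-0.0, -0.1, 0.1]
grip_width: 0.0873
grasp_force: 0.0
```

Run:
```python
from cell import env, viewer
from h import *
o=env.get_obs();p,d=viewer.read_camera("wrist");c=viewer.calibration("wrist")
print(o['tool_pos'],o['tool_rot'])
W=cloud(d,c['K'],toolT(o)@c['hand_eye']);np.savez("pics/w1.npz",p=p,d=d,W=W)
cv2.imwrite("pics/w1.png",p)
x,y,z=W[...,0],W[...,1],W[...,2]
m=(abs(x-.51)<.16)&(abs(y+.325)<.06)&(z>.007)&(z<.03)&(d>0)
n,l,s,_=cv2.connectedComponentsWithStats(m.astype(np.uint8))
i=1+np.argmax(s[1:,4]);q=W[l==i];print(n,s[i],cv2.minAreaRect((q[:,:2]*1000).astype(np.float32)),np.percentile(q[:,2],[5,50,95]))
m=(abs(x-.51)<.16)&(abs(y+.325)<.1)&(d>0);print('bench',np.median(z[m]))
```

```text
[ 0.57102007 -0.33154387  0.1990062 ] [ 1.79875134e+02  7.03253307e-02 -8.96134424e+00]
13 [324 130   7 150 557] ((537.6767578125, -337.1216125488281), (4.111180305480957, 183.92343139648438), 80.45887756347656) [0.01319296 0.01695996 0.01813678]
bench 0.27996333101862186
```

View pics/w1.png

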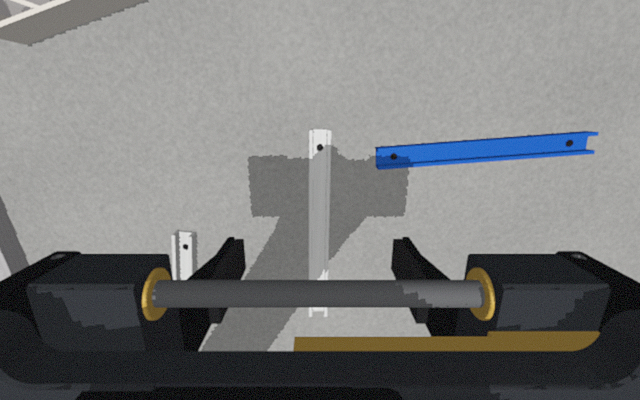

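Wrist view: the silver rail runs vertically from its far end at (319,130), columns 309–331, with a blue decoy to the right and the short rail at (185,255). I'll get the axis and far end.

Run:
```python
from h import *
f=np.load("pics/w1.npz");p,d,W=f['p'],f['d'],f['W']
g=p.max(2).astype(int)
S=W[125:265,300:340];zz=S[...,2];m=(zz>.003)&(zz<.03)
n,l,s,_=cv2.connectedComponentsWithStats(m.astype(np.uint8));i=1+np.argmax(s[1:,4]);q=S[l==i]
print(s[i],cv2.minAreaRect((q[:,:2]*1000).astype(np.float32)))
print(cv2.boxPoints(cv2.minAreaRect((q[:,:2]*1000).astype(np.float32))))
for v in(140,180,220,255):
    r=W[v,300:340];mm=(r[:,2]>.003)&(r[:,2]<.03);k=np.where(mm)[0]+300;print(v,k.min(),k.max(),r[mm].mean(0).round(4))
```

```text
[   8    5   23  135 2732] ((546.2788696289062, -328.82928466796875), (25.792320251464844, 169.6770477294922), 80.5320053100586)
[[ 460.47467 -327.59412]
 [ 627.8403  -355.50543]
 [ 632.08307 -330.06445]
 [ 464.71747 -302.15314]]
140 309 330 [ 0.6187 -0.3411  0.0087]
180 309 329 [ 0.5734 -0.3335  0.0089]
220 309 328 [ 0.5245 -0.3252  0.0091]
255 309 327 [ 0.478  -0.3173  0.009 ]
```

Emit:
arm_command(
  series=[
    [[28,2,50],0.009],
    [[28,2,100],0.009],
    [[28,2,145],0.009],
    [[28,2,175],0.009],
    [[28,2,187],0.009],
  ],
  grip=-0.2,
)

```text
time_s: 2.65
tool_pos: [0.5962, -0.3316, 0.0082]
tool_rot: [-179.8, 0.5, -9.1]
force: [-15.6, 11.4, 65.3]
grip_width: 0.0562
grasp_force: 37.1
```

```bash
python3 go.py 0.5985 -0.3375 0.012 -9.5
```

```text
2.65 [ 0.5962 -0.3316  0.0082] [-179.85    0.46   -9.08] shift [ 3.1  5.5 -3.8] turn 0.007 F [-15.6  11.4  65.3] w 0.0562
```

Emit:
arm_command(
  series=[
    [[0,0,-10],0],
    [[0,0,-20],0],
    [[0,0,-30],0],
    [[0,0,-30],0],
    [[0,0,-30],0],
  ],
)

```text
time_s: 3.15
tool_pos: [0.6, -0.3341, 0.0445]
tool_rot: [180.0, -0.2, -9.1]
force: [0.2, 0.1, -0.2]
grip_width: 0.0522
grasp_force: 0.0
```

```bash
python3 go.py 0.5985 -0.3375 0.042 -9.5
python3 - <<'E'
from cell import env, viewer
from h import *
o=env.get_obs();p,d=viewer.read_camera("wrist");c=viewer.calibration("wrist")
W=cloud(d,c['K'],toolT(o)@c['hand_eye']);np.savez("pics/w2.npz",p=p,d=d,W=W);cv2.imwrite("pics/w2.png",p)
E
```

```text
3.15 [ 0.6    -0.3341  0.0445] [ 1.7999e+02 -1.5000e-01 -9.1000e+00] shift [-0.9  3.6  2.5] turn 0.007 F [ 0.2  0.1 -0.2] w 0.0522
```

View pics/w2.png

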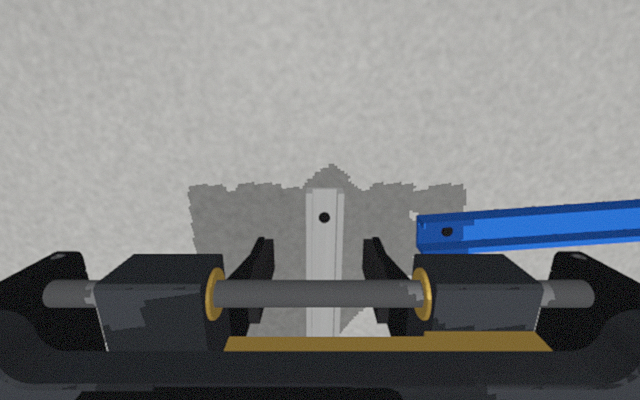

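Wrist view close up: the rail end is at (324,188), columns 306–343, about 4 mm right of centre. The blue rail's near end at (416,235) is close to the right finger, which was probably the contact.

```bash
python3 - <<'E'
from cell import viewer
from h import *
f=np.load("pics/w2.npz");p,W=f['p'].astype(int),f['W']
S=W[175:262,295:352];m=(S[...,2]>.003)&(S[...,2]<.03);n,l,s,_=cv2.connectedComponentsWithStats(m.astype(np.uint8));i=1+np.argmax(s[1:,4]);q=S[l==i]
print('rail',cv2.boxPoints(cv2.minAreaRect((q[:,:2]*1000).astype(np.float32))).round(),np.percentile(q[:,2],[2,50,98]).round(4))
for n in("w1","w2"):
    f=np.load(f"pics/{n}.npz");p,W=f['p'].astype(int),f['W']
    b=(p[...,0]>p[...,2]+60);q=W[b];k=q[:,0]*0+q[:,1];print(n,'blue max y',np.sort(k)[-30:-20].mean().round(4),q[k>k.max()-.006].mean(0).round(4))
E
python3 go.py 0.5985 -0.3375 0.03 -9.5
```

```text
rail [[ 575. -346.]
 [ 629. -355.]
 [ 633. -331.]
 [ 579. -322.]] [0.0037 0.0054 0.0178]
w1 blue max y -0.4015 [ 0.6518 -0.3436  0.3539]
w2 blue max y -0.3466 [ 0.6801 -0.3466  0.1996]
3.2 [ 0.5995 -0.3339  0.0437] [-1.7999e+02 -8.0000e-02 -9.1100e+00] shift [-0.5  3.8 13.7] turn 0.007 F [-1.6  0.7  0.1] w 0.0527
```

Emit:
arm_command(
  series=[
    [[0,4,0],0.007],
    [[0,4,0],0.007],
    [[0,4,0],0.007],
    [[0,4,8],0.007],
    [[0,4,16],0.007],
  ],
  grip=0.05,
  grip_force=5,
)

```text
time_s: 3.7
tool_pos: [0.5985, -0.3378, 0.0261]
tool_rot: [-180.0, 0.0, -9.5]
force: [-0.8, 0.0, 0.9]
grip_width: 0.0414
grasp_force: 0.0
```

Emit:
arm_command(
  series=[
    [[0,0,4],0],
    [[0,0,8],0],
    [[0,0,11],0],
    [[0,0,13],0],
    [[0,0,13],0],
  ],
)

```text
time_s: 4.2
tool_pos: [0.5984, -0.3379, 0.0136]
tool_rot: [-180.0, 0.0, -9.5]
force: [0.2, -0.2, 0.6]
grip_width: 0.0411
grasp_force: 0.0
```

Emit:
arm_command(
  series=[
    [[0,0,0],0],
    [[0,0,0],0],
    [[0,0,0],0],
    [[0,0,0],0],
    [[0,0,0],0],
  ],
  grip=1,
  grip_force=5,
)

```text
time_s: 4.7
tool_pos: [0.5986, -0.338, 0.0141]
tool_rot: [180.0, -0.0, -9.5]
force: [-0.5, -0.5, 0.9]
grip_width: 0.0238
grasp_force: 5.0
```

Emit:
arm_command(
  series=[
    [[0,0,-10],0],
    [[-1,0,-20],0],
    [[-2,0,-30],0],
    [[-4,0,-40],0],
    [[-6,0,-50],0],
  ],
)

```text
time_s: 5.2
tool_pos: [0.5925, -0.337, 0.0651]
tool_rot: [180.0, -0.0, -9.5]
force: [-0.0, 0.3, 0.3]
grip_width: 0.0242
grasp_force: 5.0
```

Emit:
arm_command(
  series=[
    [[-3,0,-10],0],
    [[-6,0,-20],0],
    [[-9,0,-30],0],
    [[-13,0,-40],0],
    [[-18,0,-50],0],
  ],
)

```text
time_s: 5.7
tool_pos: [0.5745, -0.3338, 0.1147]
tool_rot: [-180.0, -0.0, -9.5]
force: [0.1, -0.5, -1.0]
grip_width: 0.0237
grasp_force: 5.0
```

Run:
```python
from cell import env, viewer
from h import *
o=env.get_obs();print(o['grip_width'],o['grasp_force'],o['force'],o['tool_pos'])
p,d=viewer.read_camera("side");c=viewer.calibration("side");W=cloud(d,c['K'],c['T']);np.savez("pics/s2.npz",p=p,W=W)
cv2.imwrite("pics/s2.png",cv2.resize(p[80:280,260:520],None,fx=3,fy=3))
```

```text
0.023674660261938613 4.9999474582728 [ 0.13987245 -0.46661651 -0.98394193] [ 0.5745123  -0.33383877  0.11465576]
```

View pics/s2.png

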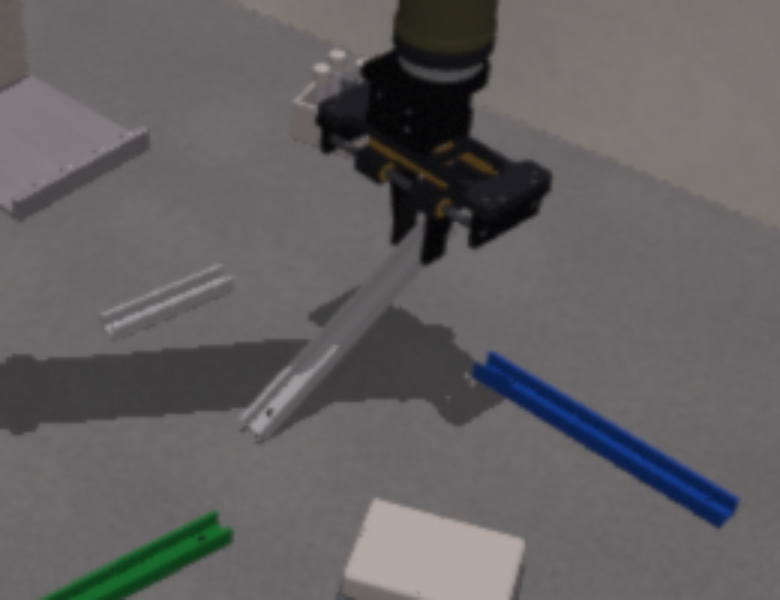

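Side view: the rail is tilting as planned, foot on the bench at crop (250,435), fingers holding its upper end at (420,240). Next: continue to about 45°, clamp hard and lift.

Emit:
arm_command(
  series=[
    [[-6,0,-10],0],
    [[-13,0,-20],0],
    [[-20,0,-29],0],
    [[-28,0,-38],0],
    [[-36,0,-46],0],
  ],
)

```text
time_s: 6.25
tool_pos: [0.5386, -0.328, 0.1607]
tool_rot: [-180.0, -0.0, -9.5]
force: [-0.0, 0.4, -0.7]
grip_width: 0.0243
grasp_force: 5.0
```

Emit:
arm_command(
  series=[
    [[0,0,0],0],
    [[0,0,0],0],
    [[0,0,0],0],
    [[0,0,-15],0],
    [[0,0,-30],0],
  ],
  grip_force=50,
)

```text
time_s: 6.75
tool_pos: [0.5391, -0.3277, 0.1903]
tool_rot: [-180.0, 0.1, -9.5]
force: [0.4, -0.5, -1.2]
grip_width: 0.0237
grasp_force: 50.0
```

Emit:
arm_command(
  series=[
    [[0,0,-20],0],
    [[0,0,-40],0],
    [[0,0,-50],0],
    [[0,0,-50],0],
    [[0,0,-50],0],
  ],
)

```text
time_s: 7.25
tool_pos: [0.5392, -0.3278, 0.2396]
tool_rot: [-180.0, 0.0, -9.5]
force: [-0.8, 0.8, -1.6]
grip_width: 0.0231
grasp_force: 50.0
```

```bash
cat > rail.py <<'E'
# fit the held rail as a line in the side-camera cloud: points near the plane through the tool axis
from cell import env, viewer
from h import *
o=env.get_obs();T=toolT(o)
for cam in("side","top"):
    p,d=viewer.read_camera(cam);c=viewer.calibration(cam);W=cloud(d,c['K'],c['T'])
    L=(W-T[:3,3])@T[:3,:3]
    m=(d>0)&(abs(L[...,1])<.025)&(L[...,0]<-.025)&(L[...,0]>-.22)&(L[...,2]>-.02)&(L[...,2]<.26)&(W[...,2]>.02)&(p.min(2)>60)
    n,l,s,_=cv2.connectedComponentsWithStats(m.astype(np.uint8));i=1+np.argmax(s[1:,4]);q=L[l==i]
    vx,vy,vz,a,b,cc=cv2.fitLine(q.astype(np.float32),cv2.DIST_HUBER,0,.01,.01).ravel()
    far=q[np.argsort(q[:,0])[:15]].mean(0);w=far@T[:3,:3].T+T[:3,3]
    print(cam,len(q),'dir',vx,vy,vz,'tilt',np.degrees(np.arctan2(vz,-vx)),'pt',a,b,cc,'foot tool',far.round(4),'world',w.round(4))
print(o['tool_pos'],o['force'],o['grasp_force'],o['time_s'])
E
python3 rail.py
```

```text
side 876 dir -0.6960508 0.0011414615 0.7179916 tilt 45.888947 pt -0.083555356 0.00068319205 0.09307225 foot tool [-1.456e-01  1.000e-04  1.486e-01] world [ 0.3956 -0.3038  0.091 ]
top 514 dir -0.6760988 -0.003910132 0.73680055 tilt 47.460056 pt -0.08044354 -0.0024002125 0.09746893 foot tool [-0.1421 -0.0006  0.1474] world [ 0.3991 -0.3036  0.0922]
[ 0.53918315 -0.32781187  0.23956078] [-0.7925045   0.81490388 -1.64514029] 50.00013196840882 7.25
```

Run:
```python
from cell import viewer
from h import *
for n,(a,b,e,g) in(("top",(112,75,222,170)),("side",(215,50,312,152))):
    f=np.load(f"pics/{n}1.npz");d=f['d'];c=viewer.calibration(n);W=cloud(d,c['K'],c['T'])[b:g,a:e].reshape(-1,3);W=W[(d[b:g,a:e]>0).ravel()]
    r=np.radians(86.4);R2=np.array([[np.cos(r),np.sin(r)],[-np.sin(r),np.cos(r)]]);L=(W[:,:2]-[.567,.157])@R2.T
    def line(m):
        q=L[m];vx,vy,x,y=cv2.fitLine(q.astype(np.float32),cv2.DIST_HUBER,0,.001,.001).ravel();return m.sum(),(x-(y*vx/vy)).round(4),'skew',np.degrees(np.arctan2(-vx*np.sign(vy),abs(vy))).round(2)
    z=W[:,2];near=(abs(L[:,0])<.13)&(abs(L[:,1])<.1)
    print(n,'panelface',line(near&(z>.04)&(z<.165)&(L[:,0]>.07)))
    m=near&(z>.018)&(z<.03)&(L[:,0]<-.07);print('lip top',line(m),np.percentile(L[m,0],[3,97]).round(4),'ends y',np.percentile(L[m,1],[1,99]).round(4))
    m=near&(z>.003)&(z<.012);print('tray y',np.percentile(L[m,1],[.5,99.5]).round(4),'z',np.median(z[m]).round(4))
    m=near&(z>.04);print('panel y',np.percentile(L[m,1],[.5,99.5]).round(4))
```

```text
top panelface (np.int64(1118), np.float32(0.0985), 'skew', np.float32(0.12))
lip top (np.int64(224), np.float32(-0.0974), 'skew', np.float32(0.03)) [-0.1021 -0.0921] ends y [-0.0894  0.0857]
tray y [-0.0954  0.0955] z 0.0063
panel y [-0.091   0.0889]
side panelface (np.int64(1727), np.float32(0.0981), 'skew', np.float32(0.06))
lip top (np.int64(176), np.float32(-0.1001), 'skew', np.float32(-0.18)) [-0.1053 -0.0924] ends y [-0.0888  0.0884]
tray y [-0.0904  0.0909] z 0.0059
panel y [-0.0904  0.0901]
```

Emit:
arm_command(
  series=[
    [[0,0,-10],-0.15],
    [[0,-50,-10],-0.3],
    [[0,-100,-10],-0.45],
    [[0,-150,-10],-0.6],
    [[0,-200,-10],-0.75],
  ],
)

```text
time_s: 7.85
tool_pos: [0.5719, -0.1287, 0.249]
tool_rot: [-179.9, 0.0, 33.8]
force: [0.4, -0.1, -1.0]
grip_width: 0.0235
grasp_force: 50.0
```

```bash
python3 go.py 0.57 0.19 0.25 86.4
```

```text
7.85 [ 0.5719 -0.1287  0.249 ] [-1.7994e+02  4.0000e-02  3.3790e+01] shift [ 175.6 -265.9   -0.9] turn -0.918 F [ 0.4 -0.1 -1. ] w 0.0235
```

Emit:
arm_command(
  series=[
    [[27,-40,0],-0.13],
    [[54,-80,0],-0.26],
    [[81,-120,0],-0.4],
    [[108,-160,0],-0.53],
    [[135,-200,0],-0.66],
  ],
)

```text
time_s: 8.35
tool_pos: [0.5739, 0.1124, 0.2489]
tool_rot: [-179.9, 0.0, 71.6]
force: [0.5, -0.1, -0.8]
grip_width: 0.0232
grasp_force: 50.0
```

```bash
python3 go.py 0.571 0.22 0.25 86.4
```

```text
8.35 [0.5739 0.1124 0.2489] [-1.7993e+02  4.0000e-02  7.1570e+01] shift [101.2 -36.8  -1.1] turn -0.259 F [ 0.5 -0.1 -0.8] w 0.0232
```

Emit:
arm_command(
  series=[
    [[35,-12,-1],-0.1],
    [[70,-25,-1],-0.2],
    [[101,-37,-1],-0.259],
    [[101,-37,-1],-0.259],
    [[101,-37,-1],-0.259],
  ],
)

```text
time_s: 8.85
tool_pos: [0.5717, 0.2188, 0.2499]
tool_rot: [-179.9, 0.1, 86.2]
force: [-0.1, -1.3, -1.8]
grip_width: 0.0233
grasp_force: 50.0
```

```bash
python3 go.py 0.571 0.22 0.25 86.4; python3 rail.py
python3 - <<'E'
from cell import viewer
import cv2
p,d=viewer.read_camera("side"); cv2.imwrite("pics/s3.png",cv2.resize(p[20:170,200:340],None,fx=4,fy=4))
E
```

```text
8.85 [0.5717 0.2188 0.2499] [-1.7993e+02  9.0000e-02  8.6170e+01] shift [ 1.2 -0.8 -0.1] turn -0.004 F [-0.1 -1.3 -1.8] w 0.0233
side 564 dir -0.6946356 0.00020120283 0.7193617 tilt 46.00181 pt -0.08439492 -0.0014352845 0.094581485 foot tool [-0.1447 -0.0017  0.1454] world [0.5602 0.0743 0.1047]
top 642 dir 0.71091855 -0.02763539 -0.7027312 tilt -135.33183 pt -0.098987415 0.0020517074 0.110829294 foot tool [-0.1451 -0.0007  0.1474] world [0.5611 0.0738 0.1027]
[0.57174014 0.21875948 0.24987273] [-0.06132373 -1.27558331 -1.77074032] 49.999641347676516 8.85
```

View pics/s3.png

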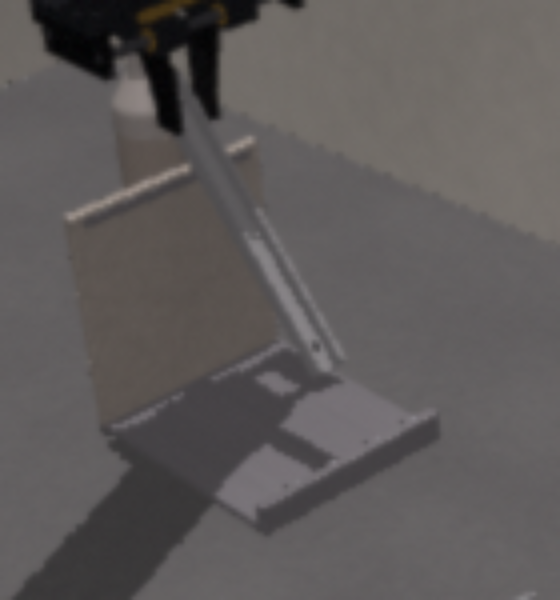

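Side view: the rail is held over the tray on the stand's midline, its foot at crop (325,360) above the tray behind the stop. Its upper end is in front of the panel. Lowering now.

Emit:
arm_command(
  series=[
    [[0,-1,20],-0.003],
    [[0,-1,40],-0.003],
    [[0,-1,55],-0.003],
    [[0,-1,66],-0.003],
    [[0,-1,72],-0.003],
  ],
)

```text
time_s: 9.5
tool_pos: [0.571, 0.2174, 0.1778]
tool_rot: [-179.9, 0.0, 86.2]
force: [-0.1, -0.4, -1.4]
grip_width: 0.0234
grasp_force: 50.0
```

Emit:
arm_command(
  series=[
    [[0,0,2],0],
    [[0,0,4],0],
    [[0,0,5],0],
    [[0,0,6],0],
    [[0,0,7],0],
  ],
)

```text
time_s: 10.0
tool_pos: [0.5714, 0.2183, 0.1723]
tool_rot: [180.0, -0.0, 86.3]
force: [0.1, 0.8, -1.8]
grip_width: 0.0235
grasp_force: 50.0
```

Not in contact yet (−1.8 N). Going down slowly a little more.

Emit:
arm_command(
  series=[
    [[0,0,1],0],
    [[0,0,2],0],
    [[0,0,3],0],
    [[0,0,4],0],
    [[0,0,4],0],
  ],
)

```text
time_s: 10.5
tool_pos: [0.5711, 0.2181, 0.1676]
tool_rot: [-180.0, 0.0, 86.3]
force: [0.3, -0.5, -1.2]
grip_width: 0.0229
grasp_force: 50.0
```

Emit:
arm_command(
  series=[
    [[0,0,1],0],
    [[0,0,1.5],0],
    [[0,0,2],0],
    [[0,0,2.5],0],
    [[0,0,2.5],0],
  ],
)

```text
time_s: 11.0
tool_pos: [0.5714, 0.2189, 0.1659]
tool_rot: [180.0, -0.1, 86.3]
force: [0.1, 1.3, 1.4]
grip_width: 0.0232
grasp_force: 50.0
```

Floor contact. Sliding the foot toward the stop.

Emit:
arm_command(
  series=[
    [[-1,0,0],0],
    [[-2,0,0],0],
    [[-3,0,0],0],
    [[-4,0,0],0],
    [[-5,0,0],0],
  ],
  grip_force=20,
)

```text
time_s: 11.5
tool_pos: [0.5711, 0.2135, 0.1656]
tool_rot: [180.0, -0.1, 86.3]
force: [0.8, 3.0, 2.7]
grip_width: 0.0236
grasp_force: 20.0
```

Emit:
arm_command(
  series=[
    [[-1,0,0],0],
    [[-2,0,0],0],
    [[-3,0,0],0],
    [[-3,0,0],0],
    [[-3,0,0],0],
  ],
)

```text
time_s: 12.0
tool_pos: [0.571, 0.2122, 0.1665]
tool_rot: [179.9, -0.2, 86.3]
force: [-0.8, 5.8, 4.1]
grip_width: 0.0237
grasp_force: 20.0
```

```bash
python3 go.py 0.571 0.212 0.166 86.4; python3 rail.py
```

```text
12.0 [0.571  0.2122 0.1665] [179.91  -0.19  86.34] shift [-0.2  0.   0.5] turn -0.001 F [-0.8  5.8  4.1] w 0.0237
side 527 dir 0.73466533 -0.0037343698 -0.6784194 tilt -137.27936 pt -0.08681769 -0.0012824644 0.09436112 foot tool [-0.1595  0.0017  0.1425] world [0.5627 0.0534 0.0234]
top 562 dir 0.7314096 -0.0051808483 -0.6819188 tilt -137.00551 pt -0.08366072 8.200225e-05 0.09236908 foot tool [-0.1565  0.0023  0.1423] world [0.5636 0.0564 0.0237]
[0.57099474 0.21224771 0.166486  ] [-0.7684738   5.77661285  4.06552217] 20.00366552732885 12.0
```

Stop contact (5.8 N). With a light grip, I'll swing the rail about its foot onto the panel.

Emit:
arm_command(
  series=[
    [[0,0,0],0],
    [[2,0,2],0],
    [[4,0,4],0],
    [[6,0,6],0],
    [[8,0,8],0],
  ],
  grip_force=4,
)

```text
time_s: 12.6
tool_pos: [0.5711, 0.2181, 0.1569]
tool_rot: [-180.0, 0.0, 86.3]
force: [0.6, 3.4, 2.1]
grip_width: 0.024
grasp_force: 4.0
```

Emit:
arm_command(
  series=[
    [[0.5,0,1],0],
    [[1,0,2],0],
    [[1,0,2.5],0],
    [[1,0,2.5],0],
    [[1,0,2.5],0],
  ],
)

```text
time_s: 13.1
tool_pos: [0.5713, 0.2192, 0.155]
tool_rot: [180.0, -0.0, 86.3]
force: [0.3, 4.5, 2.8]
grip_width: 0.0244
grasp_force: 4.0
```

Emit:
arm_command(
  series=[
    [[0,0,0],0],
    [[0,0,0],0],
    [[0,0,0],0],
    [[0,0,0],0],
    [[0,0,0],0],
  ],
  grip=0.3,
)

```text
time_s: 13.6
tool_pos: [0.5712, 0.2186, 0.1546]
tool_rot: [-180.0, 0.0, 86.3]
force: [0.8, -0.6, -0.4]
grip_width: 0.0304
grasp_force: 0.0
```

```bash
python3 go.py 0.571 0.22 0.25 86.4
python3 - <<'E'
from cell import viewer
import cv2
p,d=viewer.read_camera("side"); cv2.imwrite("pics/s4.png",cv2.resize(p[20:170,200:340],None,fx=4,fy=4))
E
```

```text
13.6 [0.5712 0.2186 0.1546] [-1.7998e+02  4.0000e-02  8.6250e+01] shift [  1.3  -0.3 -95.4] turn -0.003 F [ 0.8 -0.6 -0.4] w 0.0304
```

View pics/s4.png

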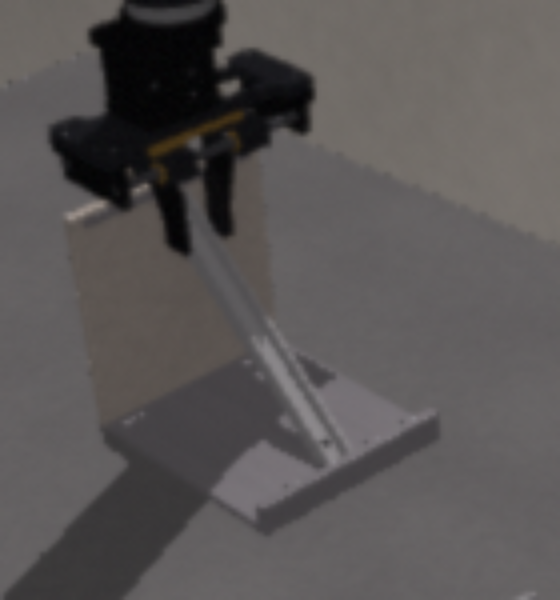

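The rail's foot is against the stop at crop (335,460) and it leans back; the fingers are open on both sides of it at (185,230) and (220,215). Opening a little more and withdrawing straight up.

Emit:
arm_command(
  series=[
    [[0,0,0],0],
    [[0,0,0],0],
    [[0,0,-10],0],
    [[0,0,-25],0],
    [[0,0,-45],0],
  ],
  grip=-0.2,
)

```text
time_s: 14.15
tool_pos: [0.5711, 0.219, 0.201]
tool_rot: [-180.0, 0.0, 86.3]
force: [-0.4, 0.4, -0.3]
grip_width: 0.0511
grasp_force: 0.0
```

Emit:
arm_command(
  series=[
    [[0,0,-40],0],
    [[0,0,-80],0],
    [[0,0,-120],0],
    [[-50,0,-120],0],
    [[-100,0,-120],0],
  ],
)

```text
time_s: 14.65
tool_pos: [0.5655, 0.1198, 0.3231]
tool_rot: [179.7, -0.1, 86.5]
force: [0.2, -1.5, 0.5]
grip_width: 0.0524
grasp_force: 0.0
```

Emit:
arm_command(
  series=[
    [[-50,0,0],0],
    [[-100,0,0],0],
    [[-150,0,0],0],
    [[-200,0,0],0],
    [[-200,0,0],0],
  ],
)

```text
time_s: 15.15
tool_pos: [0.5503, -0.0904, 0.3225]
tool_rot: [179.8, 0.2, 85.5]
force: [-0.4, -0.2, 0.1]
grip_width: 0.0521
grasp_force: 0.0
```

Run:
```python
from cell import env,viewer
from h import *
print(env.get_obs()['tool_pos'],env.get_obs()['force'])
o=np.array([.5612,.0647,0]);x=np.array([.0628,.998,0]);y=np.array([-.998,.0628,0])
ims=[]
for n,(a,b,e,g) in(("side",(210,40,330,160)),("top",(110,75,230,175))):
    p,d=viewer.read_camera(n);c=viewer.calibration(n);W=cloud(d,c['K'],c['T'])-o
    S=np.stack([W@x,W@y,W[...,2]],-1)
    m=(d>0)&(S[...,0]>.03)&(S[...,0]<.18)&(abs(S[...,1])<.06)&(abs(S[...,2]-(.092+(S[...,0]-.095)*.9))<.025)
    q=S[m];v=cv2.fitLine(q.astype(np.float32),cv2.DIST_HUBER,0,.01,.01).ravel();v[:3]*=np.sign(v[0])
    print(n,m.sum(),'tilt',np.degrees(np.arctan2(v[2],v[0])),'skew',np.degrees(np.arctan2(v[1],v[0])),'y at mid',v[4]+(.095-v[3])*v[1]/v[0])
    ims.append(cv2.resize(p[b:g,a:e],(390,390*(g-b)//(e-a)))); 
h=min(i.shape[0] for i in ims);cv2.imwrite("pics/f.png",np.hstack([i[:h] for i in ims]))
```

```text
[ 0.55033675 -0.09042666  0.32245173] [-0.43059749 -0.15383596  0.06887447]
side 616 tilt 41.64562 skew -0.21606633 y at mid 0.00091408956
top 519 tilt 43.67865 skew -0.54940873 y at mid -0.001802646
```

View pics/f.png

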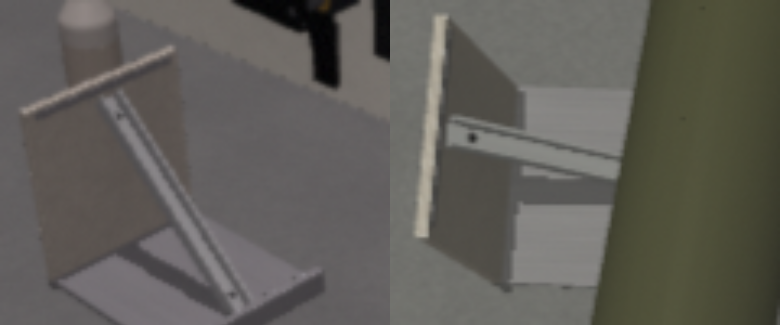

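The rail leans on the panel (upper end at (110,95) in the left crop) with its foot at the stop (240,300). It's centred, with tilt about 42° and skew under 1°. Handing in.

```bash
python3 -c "
from cell import env
print(env.sign_off())"
```

```text
the job is handed in; nothing more can be done
None
```

The long rail now leans in the stand with its foot at the stop and upper end on the panel, at about 42° with under 1° of skew; I didn't touch the short rail, and the job was handed in at about 15 s. On my first descent the wrist force read 65 N, most likely a finger catching the end of the blue rail: that is under the 120 N wrist limit, and the finger pad read 37 N, but I couldn't check it against the 40 N limit on the gripper's body.

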